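# Feel for the hidden catch and release the plate carrier

## Task

Release the plate carrier of the low white incubator: starting near either end of the grey finger rail on its top front edge, run a fingertip lightly along the rail until it finds the notch, then press down the catch inside the notch so that the carrier springs fully out. Touch gently, without ramming or leaning hard on the incubator, grasp nothing, leave everything else where it stands, and finish with the hand clear.

Things in the scene. Friction and masses are not known exactly. Their poses are not given: they have to be found in the camera images.
- incubator: Low white plate incubator, fixed to the bench, 280 deep (x) x 400 wide (y) x 120 mm tall. Origin: centre of its underside, on the bench. x points to its back (away from the robot), y to its left, z up. A raised grey finger rail with a level top runs along its whole top front edge: x -140 to -104 mm, y -200 to +200 mm, top at z = 120 mm; the deck behind it is 16 mm lower.
- rail_mid (a point): Middle of the rail's top (x = -122, y = 0, z = 120 mm of the incubator); NOT the notch. The notch is a square gap, 44 mm long along y, through the rail's full 36 mm depth, open upward and to the front. Its centre lies anywhere from 56 mm right to 56 mm left of this point; it is not reported and must be felt or seen. Elsewhere the rail is rigid and smooth (friction about 0.6).
- edge_right (a point): Point on the middle line of the rail's top, 40 mm short of the rail's right (-y) end, z = 120 mm; axes as the incubator's.
- edge_left (a point): Point on the middle line of the rail's top, 40 mm short of the rail's left (+y) end, z = 120 mm; axes as the incubator's.
- catch (a joint): Release catch, the floor of the notch (same grey plastic, 42 long x 36 mm deep), its top 8 mm below the rail's top. Value: how far it is pressed straight down (m), 0 at rest, 0.007 at its stop. Spring: 2 N to start, about 5 to 6 N at the stop. It frees the carrier when 4 to 5 mm down, and rises again when let go.
- carrier (a joint): How far the plate carrier (156 mm wide white front, a 96-well plate on it) stands out of the incubator's front, towards the robot (m): 0 shut, 0.05 fully out. Latched it reads 0 to 0.001; once freed, a spring drives it out 50 mm in about half a second and keeps it there. It moves level, under the rail, below z = 66 mm.
- cup_a: Clear plastic sample cup, 66 mm wide, 70 mm tall, on the bench in front of the incubator's left part; loose, not to be disturbed. Origin: centre of its underside.
- cup_b: Clear plastic sample cup, 66 mm wide, 70 mm tall, standing on the incubator's deck, well behind the finger rail; loose, not to be disturbed. Origin: centre of its underside.
- jar: Amber glass jar, 60 mm wide, 80 mm tall, on the bench in front of the incubator's right part; loose, not to be disturbed. Origin: centre of its underside.
- beaker: Glass beaker, 72 mm wide, 100 mm tall, left of the incubator; loose, not to be disturbed. Origin: centre of its underside.
- tip_box: Closed blue pipette-tip box, 120 x 85 x 60 mm, right of the incubator; loose, not to be disturbed. Origin: centre of its underside.
- orange: An orange, 76 mm wide, 72 mm tall, left of the incubator; loose, not to be disturbed. Origin: centre of its underside.
- reagent: White plastic bottle, 60 mm wide, 130 mm tall, right of the incubator; loose, not to be disturbed. Origin: centre of its underside.

How it is judged (in metres and radians):
On the way, in this order (a step that is already met when the one before it is completed fails the run):
1. a fingertip touches the rail near one of its ends (within 45 mm, seen from above, of one of the two end points), the carrier still shut (contact force between the fingers and incubator above 0.3 N and (horizontal distance between the grasp point and edge_left below 0.045 m or horizontal distance between the grasp point and edge_right below 0.045 m) and value of joint carrier below 0.004 m and value of joint catch below 0.002 m), for 0.05 s.
2. a fingertip touches the rail in its middle part (more than 55 mm from both end points), the catch not yet pressed (contact force between the fingers and incubator above 0.3 N and horizontal distance between the grasp point and edge_left above 0.055 m and horizontal distance between the grasp point and edge_right above 0.055 m and value of joint carrier below 0.004 m and value of joint catch below 0.002 m), for 0.05 s.
3. the fingers press the catch at least 4 mm down (contact force between the fingers and incubator above 0.3 N and value of joint catch above 0.004 m), for 0.02 s.
At the end, for the whole second after the job is handed in: The carrier stands at least 45 mm out and at rest, the catch has risen again (less than 2 mm down), and the cups, bottles and other loose things are at rest (value of joint carrier above 0.045 m and value of joint catch below 0.002 m and velocity of joint carrier below 0.01 m/s and linear speed of each of cup_a, cup_b, jar, beaker, tip_box, orange, reagent below 0.03 m/s); the robot touches nothing.
It fails at once if the arm or fingers press on the incubator with more than 60 N (contact force between any of the arm, the fingers and incubator above 60 N).
It fails at once if a loose thing is moved more than 15 mm or lifted (distance of any of cup_a, cup_b, jar, beaker, tip_box, orange, reagent from where it was at the start of the episode above 0.015 m).
It also fails if it takes over 51 s, if anything falls off the work surface, if the arm or the gripper's body presses on something with over 40 N, if the wrist force passes 120 N, or if a joint passes its speed limit or range.

## Robot

A 6-joint arm with a two-finger parallel gripper is mounted at the origin on the work surface. World frame = base frame: x ahead of the robot, y to its left, z up, the work surface at z = 0. Lengths are in mm, angles in degrees, forces in N, time in s.
With the tool pointing down it reaches from about 325 to 925 mm from the base axis. Payload 3.1 kg.
Tool frame: the origin (TCP) lies at the very end of the fingers, on their centre line; the grasp point (between the pads) lies grasp_offset behind it (grasp_offset is the distance from the TCP to the grasp point, in mm); z points along the fingers, x is the direction in which the jaws open and shut, and the axes are right-handed (so a half turn about z gives the same grasp; the last joint's range is limited). The gripper opens to 85 mm and grips with 20 to 120 N. Pads are 22 mm wide; open, the fingers measure 114 mm over their backs; the gripper's body (76 mm by 85 mm) begins 54 mm behind the grasp point. The pads swing forward as they close: fully open they stand 13 mm farther back than shut.
Start: joints at [-78.908, 12.427, 92.441, -0, 75.132, -6.429], TCP at [188.181, -596.009, 231.3] pointing down, gripper open.
Joint ranges: [-157.48, 157.48], [-44.54, 120.13], [17.64, 146.25], [-64.5, 244.5], [7.68, 150.69], [-147.95, 147.95]. Speed limits (degrees/s): [159.86, 159.86, 180, 180, 180, 180].

## Interface

Orientations are given as [roll, pitch, yaw] about the fixed x, y, z axes, in that order (R = Rz(yaw) Ry(pitch) Rx(roll)).
In Python, from station import * gives the robot as it stands. Calls block until the motion is done:
- goto(position, orientation): joint-space move of the TCP to a pose.
- move_l(position, attitude=None, speed=150): straight line of the TCP; attitude=None keeps the orientation; speed is the mean speed in mm/s.
- move_j(angles): joint-space move.
- grip(opening, squeeze=None): finger opening in mm; squeeze is the grip in N (None keeps the last); returns when the fingers have stopped.
- wait(seconds).
- solve_ik(position, orientation): joint angles nearest the present ones, or None.
- get_obs(): the state.
- get_image(name): name is "scene" or "top" or "wrist"; returns the picture (480x640x3 uint8, red, green, blue); there is no depth.
- get_calibration(name): a dict with "fx", "fy", "cx", "cy" (pixels), "R" (3x3) and "t" (3): a world point X has camera coordinates R X + t; the wrist camera has in their place "mount" (4x4, takes a point from camera to tool coordinates, whose origin is the TCP and whose axes are the tool frame's). Camera axes: x right, y down, z forward; pixel columns grow to the right and rows downward; lengths in mm; the calibration is good to about 2 mm. A picture is of the moment at which its call begins: read the wrist's pose just before it. get_calibration takes no time and is no camera call.
A pose or a line that the arm cannot do raises Unreachable and nothing moves.
- sign_off(): hands the job in, once; it reports no verdict.
Trained networks look in the newest picture that a camera, given by its name, has taken for a name from the list of things; names that differ only in an ending like _2 or _b are one class to them, and where a whole thing is asked for, a point or a joint stands for the part that bears it (a point fixed in the world has none). Each returns a list of dicts, best first, with "score" (0 to 1); they miss things now and then, are a little off and sometimes report something else, mostly with a low value. They report only what shows in the picture. A call takes as long as a camera call.
- spot_in(name, camera): "extent" ([centre column, centre row, width, height] in pixels, round what is visible of it).
- regions_of(name, camera): "region" (480x640 bool, what is visible of it) and "extent" ([centre column, centre row, width, height] in pixels, round what is visible of it).
The state is a dict: "t": time; "joint_pos": joint angles; "qvel": joint speeds; "effort": joint torques, N m; "tcp_pos": TCP position; "ee_rot": TCP orientation; "wrist_force": force on the tool from outside, world axes, zero at the start; "moment": the same for the moment, N m; "grip_width": finger opening in mm.
Only numpy, scipy, OpenCV 4.12 (cv2) and the standard library are available. Lean on these libraries where they do the work, as an engineer would, in place of code of your own. Each camera call takes 0.05 s, during which the arm holds its last target. There are 200 camera calls.

## Working session

There is one attempt and no reset: what is moved stays moved. The work goes in short steps, each a Python script; the robot and the scene stay as the last script left them, time stands still between calls to the robot, and variables do not carry over. Pictures are saved under pics/ and viewed, about 8 in all and at most 12, crops included, and the job is handed in when it is done.

```bash
mkdir -p pics; python3 - <<'E'
from station import *
import cv2
o=get_obs();print(o)
for n in("scene","top"):
    im=get_image(n);cv2.imwrite(f"pics/{n}0.png",im[:,:,::-1])
    c=get_calibration(n);print(n,c)
    for k in("incubator","cup_a","jar","carrier","catch"):
        print(k,[(round(d["score"],2),[round(v) for v in d["extent"]]) for d in spot_in(k,n)][:3])
E
```

```text
{'t': 0.0, 'joint_pos': array([-7.89077766e+01,  1.24786130e+01,  9.25270067e+01,  1.35282181e-03,
        7.51294088e+01, -6.42743738e+00]), 'qvel': array([-0.01861214, -0.04744574,  0.00650065,  0.06228939, -0.05356376,
        0.00332999]), 'effort': array([-7.29080489e-05, -3.96853065e+01, -3.03850722e+01, -2.64807227e-05,
        9.64703271e-03,  6.97702482e-07]), 'tcp_pos': array([ 188.03287442, -595.21790006,  229.96156593]), 'ee_rot': array([-1.79983586e+02,  1.34033434e-01, -7.24806688e+01]), 'wrist_force': array([ 0.00837724, -0.08758029, -0.2506136 ]), 'moment': array([ 0.01086299, -0.00956368, -0.02887307]), 'grip_width': 84.99804119411176}
scene {'fx': 550.9107547637064, 'fy': 550.9107547637064, 'cx': 327.7426640414256, 'cy': 235.36465635591625, 'R': array([[-0.79348614,  0.60848132,  0.01141176],
       [ 0.33543952,  0.45291972, -0.8260412 ],
       [-0.50779925, -0.65162428, -0.5634942 ]]), 't': array([ 465.9021853 ,  -86.38521887, 1753.91017145])}
incubator [(0.76, [310, 273, 194, 156])]
cup_a [(0.94, [326, 280, 31, 40]), (0.57, [450, 273, 27, 37])]
jar [(0.84, [343, 203, 22, 31])]
carrier []
catch [(0.44, [342, 234, 14, 11])]
top {'fx': 612.1459233348743, 'fy': 612.1459233348743, 'cx': 323.6551501105492, 'cy': 245.75124979908088, 'R': array([[ 0.01667567, -0.99985886, -0.002047  ],
       [-0.99125346, -0.01626403, -0.13096585],
       [ 0.13091407,  0.00421304, -0.99138477]]), 't': array([ -23.06723261,  574.42113361, 1756.76210631])}
incubator [(0.93, [325, 221, 149, 113]), (0.67, [172, 241, 25, 25])]
cup_a [(0.93, [244, 323, 27, 20]), (0.61, [268, 195, 23, 24])]
jar [(0.89, [392, 320, 22, 20])]
carrier []
catch [(0.45, [326, 261, 22, 15])]
```

```bash
python3 - <<'E'
import cv2
a=cv2.imread("pics/top0.png")[140:350,220:430];b=cv2.imread("pics/scene0.png")[170:370,190:470]
cv2.imwrite("pics/a.png",cv2.resize(a,(600,600),interpolation=cv2.INTER_CUBIC));cv2.imwrite("pics/b.png",cv2.resize(b,(784,560),interpolation=cv2.INTER_CUBIC))
E
```

```text
(no output)
```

View pics/a.png

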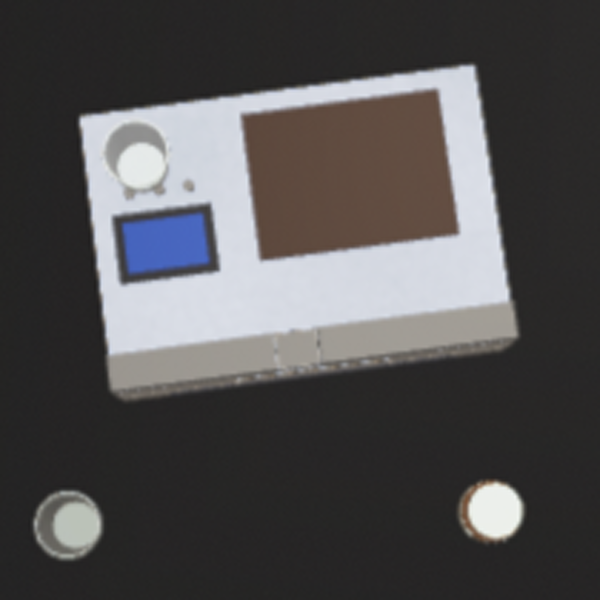

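View pics/b.png

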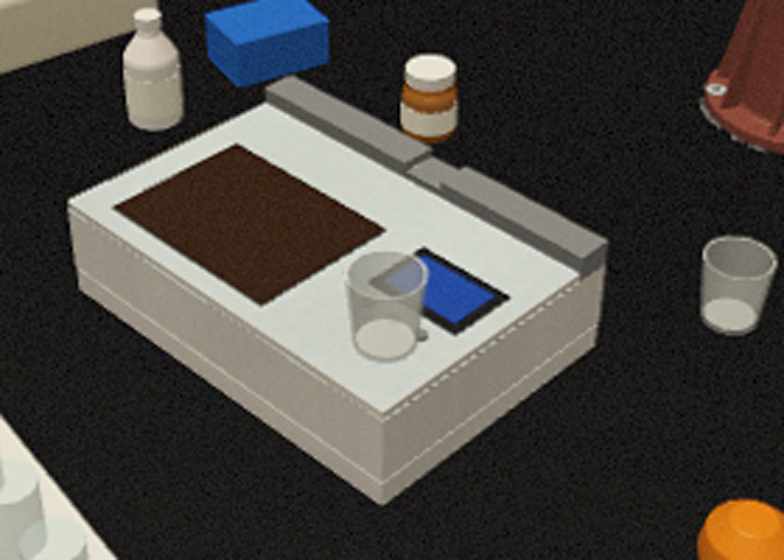

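The pictures show the grey rail with its front corners in the top crop at (110,390) and (518,337). The notch is about x 276–320 near (298,349), slightly left of the middle. The jar and cup stand in front, well clear of the rail.

```bash
cat > h.py <<'E'
from station import *
import numpy as np
def back(name,u,v,z):
    c=get_calibration(name);R=np.array(c["R"]);t=np.array(c["t"])
    d=R.T@[(u-c["cx"])/c["fx"],(v-c["cy"])/c["fy"],1];o=-R.T@t
    return o+d*(z-o[2])/d[2]
E
python3 - <<'E'
from h import *
A=lambda p:back("top",220+p[0]/2.857,140+p[1]/2.857,120)
B=lambda p:back("scene",190+p[0]/2.8,170+p[1]/2.8,120)
FL,FR,BL,BR=map(A,[(110,390),(518,337),(108,355),(512,303)])
N=A((298,349)); mid=(FL+FR+BL+BR)/4
y=(FL-FR+BL-BR);y/=np.linalg.norm(y)
print("corners",*[p.round(1) for p in(FL,FR,BL,BR)]);print("len",np.linalg.norm(FL-FR),np.linalg.norm(BL-BR),"dep",np.linalg.norm(FL-BL),np.linalg.norm(FR-BR))
print("mid",mid,"yaw",np.degrees(np.arctan2(-y[0],y[1])),"notch",N,"off",(N-mid)@y)
P=[B(p) for p in[(607,240),(292,76),(268,92),(583,262),(434,170)]]
print("scene FL FR BR BL notch",*[p.round(1) for p in P], sum(P[:4])/4,(P[4]-sum(P[:4])/4)@y)
yaw=np.degrees(np.arctan2(-y[0],y[1]))
for s in(-160,0,160):
  for w in(yaw,yaw+180):
    p=mid+y*s;print(s,p.round(),w,solve_ik([p[0],p[1],170],[180,0,w]))
E
```

```text
corners [474.7 165.6 120. ] [ 533.1 -230.9  120. ] [508.9 168.6 120. ] [ 566.5 -225.1  120. ]
len 400.8553876874703 397.90008838424563 dep 34.27987350395528 33.884445463022175
mid [520.78923746 -30.44097945 120.        ] yaw 8.349032421652575 notch [517.7964422  -16.49175672 120.        ] off 14.235950060049797
scene FL FR BR BL notch [475.1 166.7 120. ] [ 535.1 -226.   120. ] [ 572.2 -214.2  120. ] [513.6 177.3 120. ] [527.1  -7.3 120. ] [524.01757542 -24.05555668 120.        ] 16.122865767402192
-160 [ 544. -189.  120.] 8.349032421652575 [-2.61162400e+01  9.93463920e+00  1.02267058e+02 -2.54444375e-14
  6.77983033e+01 -3.44652725e+01]
-160 [ 544. -189.  120.] 188.34903242165257 [-26.11624003   9.9346392  102.26705755   0.          67.79830325
 145.53472755]
0 [521. -30. 120.] 8.349032421652575 [-1.10565673e+01  3.42036613e+00  1.09481410e+02 -2.54444375e-14
  6.70982243e+01 -1.94055997e+01]
0 [521. -30. 120.] 188.34903242165257 None
160 [498. 128. 120.] 8.349032421652575 [ 6.58065757e+00  2.43510902e+00  1.10513369e+02 -2.54444375e-14
  6.70515219e+01 -1.76837485e+00]
160 [498. 128. 120.] 188.34903242165257 None
```

```bash
cat >> h.py <<'E'
M=np.array([521.5,-29.5]);W=8.35
yv=np.array([-np.sin(np.radians(W)),np.cos(np.radians(W))]);ori=[180,0,W]
def at(s,z): return [*(M+yv*s),z]
def st():
    o=get_obs();p=o["tcp_pos"];return o["t"],(p[:2]-M)@yv,p[2],o["wrist_force"]
def show(z):
    t,s,zz,f=st();print(round(t,2),"s %.1f z %.2f cmd %.2f"%(s,zz,z),f.round(2))
E
python3 - <<'E'
from h import *
grip(0);goto(at(-160,200),ori);move_l(at(-160,135),speed=120);wait(.3);show(135)
f0=st()[3];np.save("f0.npy",f0)
z=135
while z>112:
    z-=1;move_l(at(-160,z),speed=15)
    f=st()[3]-f0
    if f[2]>1: break
show(z);wait(.1);show(z)
E
```

```text
4.32 s -160.3 z 135.98 cmd 135.00 [ 0.23  0.68 -0.62]
5.82 s -159.9 z 128.90 cmd 129.00 [ 0.29 -0.08  0.62]
5.92 s -160.0 z 128.98 cmd 129.00 [ 0.28  0.08 -0.06]
```

```bash
cat >> h.py <<'E'
def fz(n=4):
    v=[]
    for _ in range(n): v.append(st()[3]);wait(.02)
    return np.mean(v,0)
E
python3 - <<'E'
from h import *
print(fz());z=124.;move_l(at(-160,z),speed=30);print(fz())
while z>112:
    z-=.5;move_l(at(-160,z),speed=15)
    f=fz(3);
    if f[2]>1.5: break
show(z);print(f);wait(.1);show(z)
E
```

```text
[ 0.2746796  -0.23750753 -0.27681542]
[-0.03910572  0.18356053 -0.18241226]
9.07 s -160.1 z 119.81 cmd 119.50 [-0.82  0.36  2.87]
[-0.75750965 -0.2458936   1.95278186]
9.17 s -160.1 z 119.79 cmd 119.50 [-1.13  1.    2.18]
```

```bash
python3 - <<'E'
from h import *
z=119.4;s=-160;k=0
while s<70:
    s+=6 if s<-20 else 3;move_l(at(s,z),speed=40);f=fz(2);k+=1
    if k%4==0 or s>-15: show(z)
    if f[2]<0.7 and st()[2]<119.6: print("drop",s,f); break
    if abs(f[2])>20: print("hard");break
    z=np.clip(z+np.clip((f[2]-3)/10,-.2,.2),118.9,120.5)
show(z)
E
```

```text
10.5 s -135.6 z 119.78 cmd 119.69 [ 0.01 -0.99  5.26]
11.83 s -111.3 z 120.07 cmd 120.23 [0.34 0.26 3.05]
13.17 s -87.6 z 120.08 cmd 120.06 [0.35 0.17 1.63]
14.5 s -63.7 z 120.09 cmd 119.95 [-0.27 -0.52  4.  ]
15.83 s -39.4 z 120.07 cmd 120.19 [ 0.53 -0.12  3.15]
17.17 s -15.6 z 120.08 cmd 120.05 [0.01 0.37 2.08]
17.45 s -12.8 z 120.07 cmd 120.04 [ 0.45 -0.06  2.21]
17.73 s -10.0 z 120.06 cmd 119.97 [ 0.51 -0.99  2.16]
18.02 s -6.9 z 120.05 cmd 119.95 [ 0.29 -1.55  3.07]
18.3 s -3.8 z 120.04 cmd 119.93 [ 0.86 -0.45  3.54]
18.58 s -0.8 z 120.01 cmd 119.98 [ 1.01 -1.19  4.55]
18.87 s 2.9 z 118.96 cmd 120.00 [0.63 0.46 0.13]
drop 2 [-0.36536487 -0.12544619  0.14828301]
18.87 s 2.9 z 118.96 cmd 120.00 [0.63 0.46 0.13]
```

The force drops to zero at s≈2.5 mm, which puts the notch centre at about 13.5 mm. That agrees with the picture (14–16 mm). Next I centre over the notch and press.

```bash
python3 - <<'E'
from h import *
s=14;z=119.5;move_l(at(s,z),speed=30);z=114;move_l(at(s,z),speed=20);print(fz(2))
while z>103:
    z-=.7;move_l(at(s,z),speed=15);f=fz(2);show(z)
    if st()[2]<106.4 or f[2]>12: break
wait(.15);show(z)
move_l(at(s,200),speed=80);wait(.6);show(200)
import cv2
im=get_image("top");cv2.imwrite("pics/top1.png",cv2.resize(im[140:350,220:430,::-1],(600,600),interpolation=cv2.INTER_CUBIC))
E
```

```text
[ 0.03674083 -0.0147271   0.00969132]
20.16 s 14.0 z 113.34 cmd 113.30 [ 0.9  -0.59  0.41]
20.44 s 14.0 z 112.55 cmd 112.60 [-0.53 -0.06  0.19]
20.73 s 13.9 z 112.07 cmd 111.90 [-0.38  0.29  1.25]
21.01 s 13.9 z 111.61 cmd 111.20 [-0.96 -0.04  4.59]
21.29 s 14.0 z 110.72 cmd 110.50 [-1.   -0.86  4.74]
21.57 s 13.9 z 109.86 cmd 109.80 [-0.61 -0.08  4.44]
21.86 s 13.9 z 109.18 cmd 109.10 [-0.8  -0.35  4.34]
22.14 s 13.9 z 108.47 cmd 108.40 [-0.17 -0.17  4.3 ]
22.43 s 14.0 z 107.59 cmd 107.70 [0.91 0.36 3.75]
22.71 s 13.9 z 107.01 cmd 107.00 [ 0.56 -0.43  2.73]
22.99 s 13.9 z 106.39 cmd 106.30 [ 0.73 -0.14  4.23]
23.14 s 14.0 z 106.39 cmd 106.30 [ 0.56 -0.11  2.57]
25.07 s 14.0 z 200.00 cmd 200.00 [ 0.17 -1.08  0.32]
```

View pics/top1.png

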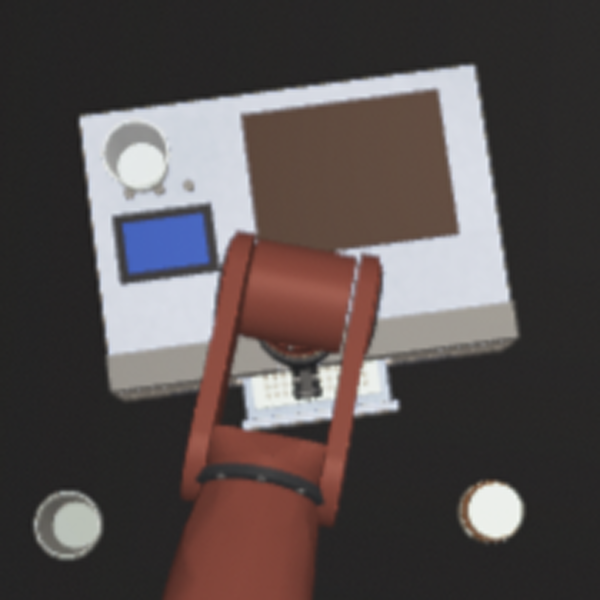

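The carrier is out: its front edge runs from (248,428) to (397,406) in the crop, and the cups and jar stand where they were. I'll check how far it is out, then hand in.

```bash
python3 - <<'E'
from h import *
xv=np.array([yv[1],-yv[0]])
m=back("top",220+322/2.857,140+417/2.857,66)
out=-(m[:2]-M)@xv-18
print("out of front",out)
if out>42: wait(.3);show(200);sign_off()
E
```

```text
out of front 49.09838431100751
25.42 s 14.0 z 200.03 cmd 200.00 [ 0.37 -0.54  0.03]
the job is handed in; nothing more can be done
```

The plate carrier is released and stands about 49 mm out, measured from the top picture. I handed the job in at 25.4 s; no verdict is reported.

- **Finding the notch:** I touched the rail near its right end with the closed fingertips and slid along it at about 2–5 N. The fingertip dropped into the notch 2–3 mm left of the rail's middle. That puts the notch centre about 13.5 mm left, which agrees with the pictures (14–16 mm).
- **Pressing the catch:** I pressed it about 5.6 mm down with under 5 N, then raised the hand 80 mm above the rail.
- **Last checks:** The wrist force is near zero, and the cups and jar look unmoved in the last picture. I did not look again at the beaker, orange, tip box and reagent bottle, but the hand stayed well above them. I also did not check separately that the catch had risen; nothing touches it now.
- **False start:** Sensor noise triggered a false first touch at z = 129 mm. I repeated the approach with averaged force readings.

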